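Grease the pug mill and hold its cover home

TASK

Grease the pug mill's gears with at least three full strokes of the red hand lever, each pushed all the way down and then allowed all the way back up. Then turn the orange quarter-turn fastener clockwise until its slot lines up with the two red marks on the cover, and after that push the sprung cover down fully home on its frame and finish while still holding it pressed there with the fingers, the lever up and the slot in line. Leave the vase, the beaker and the spatula where they are.

Things in the scene. Friction and masses are not known exactly. Their poses are not given: they have to be found in the camera images.
- mill: Bench-top pug mill, fixed. Origin on the bench under the drive housing's middle; x points away along the barrel, y left across the housing, z up (turned up to 0.35 rad). Blue housing 190 (x) by 280 mm (y -150 to +130), top at z = 100; barrel and hopper at x = 95 to 315, up to z = 146. Lubricator lever on the right (y = -100), cover on the left (y = +55).
- lever_pivot (a point): Axis of the hand lever, at (70, -100, 142) mm in the mill's frame; the axis is parallel to the mill's y. The lever reaches from here towards the mill's -x.
- lever_pad (a point): Middle of the upper face of the lever's red paddle (60 x 28 x 14 mm), 135 mm from the pivot along the lever, 7 mm above its centre line. Lever up: about 230 mm above the bench, sloping at 0.65 rad; lever down: level at 149 mm. Push it down from above with shut fingers, along an arc about the pivot (it moves 31 mm towards the mill's -x).
- lever (a joint): Hand lever: 0 = up at rest (paddle 0.65 rad above level), 0.65 = fully down on its stop (level). A spring brings it back up by itself; pushing at the paddle takes about 4 N at the top and 8 N at the bottom.
- cover: Aluminium gear cover, 150 (x) x 142 (y) x 6 mm, axes as the mill's. Origin: centre of its underside, at (0, 55) mm in the mill's frame, z = 116 raised, 104 fully home on the steel frame. Slides only straight down (3 N at the top, 10 N when home, pushed anywhere on it or on the fastener). A cross-pin stops it after 2 mm unless the slot is in line (about 0.15 rad), and then stops the fastener turning.
- cover_pad (a point): Centre of a black 26 mm disc painted on the cover's upper face, 50 mm to the left (+y of the mill) of the fastener's axis: a free place to push the cover. The cover's four guide pins, 8 mm thick with tops at 126 mm over the bench, stand near its corners (66 mm in x, 64 mm in y from its centre).
- wing (a point): On the fastener's upright axis (the cover's centre), 20 mm above the cover's upper face; x axis along the wing and slot. Steel disc 48 mm across, 6 mm high, on it an orange wing 46 long, 15 wide, 26 mm high (top 32 mm above the cover), slot along its top. Grip the wing across its width from above. The marks: two red lines on the cover along the mill's x, before and behind the disc.
- fastener (a joint): Angle of the fastener: 0 = slot in line with the red marks (along the mill's x); negative = still to be turned clockwise (seen from above) by that angle. It starts between -1.4 and -0.75, turns between stops at -1.6 and 0.4 (no stop at 0), and stays where it is left (about 0.05 N m of friction).
- vase_center (a point): Terracotta vase, loose, 80 mm across, 125 mm high; point at half height. Right of the housing. Leave alone.
- beaker_center (a point): White plastic beaker, loose, 84 mm across, 110 mm high; point at half height. Behind the housing, left of the barrel. Leave alone.
- spatula: Spatula with wooden handle and steel blade, loose, 190 mm long, origin near its middle, lying on the bench left of the housing. Leave alone.

How it is judged (in metres and radians):
On the way, in this order (a step that is already met when the one before it is completed fails the run):
1. lever pushed down through a full stroke, first time (above 0.55 rad) (value of joint lever above 0.55 rad), for 0.04 s.
2. lever back up after the first stroke (below 0.10 rad) (value of joint lever below 0.1 rad), for 0.04 s.
3. lever pushed down through a full stroke, second time (above 0.55 rad) (value of joint lever above 0.55 rad), for 0.04 s.
4. lever back up after the second stroke (below 0.10 rad) (value of joint lever below 0.1 rad), for 0.04 s.
5. lever pushed down through a full stroke, third time (above 0.55 rad) (value of joint lever above 0.55 rad), for 0.04 s.
6. lever back up after the third stroke (below 0.10 rad) (value of joint lever below 0.1 rad), for 0.04 s.
7. fastener's slot in line with the red marks (within 0.15 rad) while the cover still stands raised (more than 7 mm) (value of joint fastener between -0.15 and 0.15 rad and z of cover in the frame of mill above 0.111 m), for 0.1 s.
8. cover pushed down onto the frame by the fingers (value of joint fastener between -0.15 and 0.15 rad and z of cover in the frame of mill below 0.1065 m and contact force between the fingers and cover above 4 N), for 0.3 s.
At the end, for the whole second after the job is handed in: Through the last second: the slot is within 0.15 rad of the marks, the cover is down within 2.5 mm of fully home, the fingers push on the cover or its fastener with more than 4 N, and the lever is up (below 0.10 rad) (all of step 8 and value of joint lever below 0.1 rad); the arm keeps its last pose, push and grip.
It fails at once if the vase is shifted more than 30 mm (distance of vase_center from where it was at the start of the episode above 0.03 m).
It fails at once if the beaker is shifted more than 30 mm (distance of beaker_center from where it was at the start of the episode above 0.03 m).
It fails at once if the spatula is shifted more than 30 mm (distance of spatula from where it was at the start of the episode above 0.03 m).
It also fails if it takes over 67 s, if anything falls off the work surface, if the arm or the gripper's body presses on something with over 40 N, if the wrist force passes 120 N, or if a joint passes its speed limit or range.

ROBOT

A 6-joint arm with a two-finger parallel gripper is mounted at the origin on the work surface. World frame = base frame: x ahead of the robot, y to its left, z up, the work surface at z = 0. Lengths are in mm, angles in rad, forces in N, time in s.
With the tool pointing down it reaches from about 275 to 750 mm from the base axis. Payload 10.2 kg.
Tool frame: the origin (TCP) lies at the very end of the fingers, on their centre line; the grasp point (between the pads) lies 19 mm behind it (ctrl.pinch_z is the distance from the TCP to the grasp point, in mm); y points along the fingers, z is the direction in which the jaws open and shut, and the axes are right-handed (so a half turn about y gives the same grasp; the last joint's range is limited). The gripper opens to 85 mm and grips with 20 to 120 N. Pads are 22 mm wide; open, the fingers measure 114 mm over their backs; the gripper's body (76 mm by 85 mm) begins 54 mm behind the grasp point. The pads swing forward as they close: fully open they stand 13 mm farther back than shut.
Start: joints at [0.932, 0.313, 1.498, -0, 1.331, -0.223], TCP at [212.072, 480.267, 231.294] pointing down, gripper open.
Joint ranges: [-2.94, 2.94], [-0.97, 2.17], [0.19, 2.56], [-1.23, 4.37], [0.02, 3.11], [-2.88, 2.88]. Speed limits (rad/s): [2.39, 2.39, 3.01, 3.14, 3.14, 3.14].

INTERFACE

Orientations are given as a unit quaternion [w, x, y, z].
In Python, from rig import sense, eyes, ctrl gives the robot as it stands. The module is installed in compiled form; this text tells all that it offers.
- The arm moves only by the shell command python3 -m handwheel 'ROWS' [FORCE]. ROWS is JSON, a list of rows, each an object of numbers: "grip": the finger opening in mm, from 0 to 85.4; "tx", "ty", "tz": the shift along the tool's x, y, z in mm; "wx", "wy", "wz": the turn, a rotation vector about the tool's x, y, z in rad. In form: [{"grip": .., "tx": .., "ty": .., "tz": .., "wx": .., "wy": .., "wz": ..}, ...]. A call has 1 to 10 rows; each row shifts and turns the commanded pose from where the row before left it, along the tool's axes as they then stand; what a row does not reach is not made up. A row lasts 1/12 s, in which the tool goes at most 41.7 mm and 7.16 degrees, less where a joint would pass 70% of its speed; a pose out of reach is approached as far as the arm can. A call is refused whole if a number of a shift passes 41.7 or a number of a turn 0.125, either way. A call with a gripper value outside its range is refused whole. The fingers move at their own pace and stop on an object; FORCE is the grip in N (left out, the last holds). Time passes only in rows, so rows that do not move let the fingers close. It gives the time, the measured TCP pose, the force and the opening at its end, in the units of the state.
- sense(): the state, without advancing time (a new reading comes with each control period).
- eyes.capture(name): name is "scene" or "top" or "wrist"; returns a dict with "pixels" (400x640x3 uint8, red, green, blue), "mtx" (3x3 intrinsics, pixels), "dist" ([k1, k2, p1, p2, k3] as OpenCV has them; the pictures are not rectified), "R" (3x3) and "t" (3): a world point X has camera coordinates R X + t. Camera axes: x right, y down, z forward; pixel columns grow to the right and rows downward; lengths in mm; the calibration is good to about 2 mm. A picture is of the moment at which its call begins. There is no depth.
- ctrl.finish_job(): hands the job in, once; it reports no verdict.
The state is a dict: "time_s": time; "joints": joint angles; "dq": joint speeds; "tau": joint torques, N m; "eef_pos": TCP position; "ee_rot": TCP orientation; "force": force on the tool from outside, world axes, zero at the start; "wrist_torque": the same for the moment, N m; "grip_width": opening from 0.0 (shut) to 1.0 (fully open).
Only numpy, scipy, OpenCV 4.12 (cv2) and the standard library are available. Lean on these libraries where they do the work, as an engineer would, in place of code of your own. Each camera call takes 0.05 s, during which the arm holds its last target.

## Working session

There is one attempt and no reset: what is moved stays moved. The work goes in short steps, Python scripts to look and compute and a shell command to move; the robot and the scene stay as the last step left them, time stands still between calls to the robot, and variables do not carry over. Pictures are saved under pics/ and viewed, and the job is handed in when it is done.

```bash
mkdir -p pics; python3 - <<'E'
from rig import sense, eyes, ctrl
import cv2
s=sense(); print(s, ctrl.pinch_z)
for n in ["scene","top","wrist"]:
    c=eyes.capture(n); cv2.imwrite(f"pics/{n}0.png",c["pixels"][:,:,::-1]); print(n,c["mtx"],c["dist"],c["R"],c["t"])
E
```

```text
{'time_s': 0.0, 'joints': array([ 9.31625359e-01,  3.13472879e-01,  1.49845643e+00,  3.62194514e-05,
        1.33099625e+00, -2.23405355e-01]), 'dq': array([ 0.00054653, -0.00056841,  0.00067219,  0.00027939,  0.0010982 ,
       -0.00027238]), 'tau': array([ 6.07522852e-04, -4.12253773e+01, -2.59748626e+01, -1.79537337e-04,
        4.03672631e-03,  3.66017173e-05]), 'eef_pos': array([211.88826766, 480.05695937, 230.71608953]), 'ee_rot': array([-0.69145914,  0.69230494, -0.14615014,  0.14573354]), 'force': array([ 0.15742393, -0.56020392,  0.18070374]), 'wrist_torque': array([-0.0075944 , -0.00851185, -0.01521269]), 'grip_width': 0.9986665106749325} 18.700000000000003
scene [[402.79745881   0.         319.56873712]
 [  0.         402.79745881 198.31959713]
 [  0.           0.           1.        ]] [-0.07232616  0.          0.          0.          0.        ] [[ 0.17119432  0.98523087  0.00355441]
 [ 0.6489088  -0.11003868 -0.75286709]
 [-0.74135678  0.13119306 -0.65816298]] [-127.69228305 -301.90054391 1503.19453215]
top [[438.62951017   0.         314.944113  ]
 [  0.         438.62951017 206.36224431]
 [  0.           0.           1.        ]] [-0.03066321  0.          0.          0.          0.        ] [[ 0.0121184  -0.99990139  0.00709584]
 [-0.98739029 -0.01308635 -0.15776301]
 [ 0.15784032 -0.00509453 -0.98745151]] [-9.40559903e-01  6.19280677e+02  1.10254646e+03]
wrist [[305.27902908   0.         318.63068559]
 [  0.         305.27902908 195.81492353]
 [  0.           0.           1.        ]] [-0.04423581  0.          0.          0.          0.        ] [[ 4.04781022e-01  9.14413272e-01 -8.32446640e-04]
 [ 8.66312611e-01 -3.83196734e-01  3.20410240e-01]
 [ 2.92668385e-01 -1.30417143e-01 -9.47278515e-01]] [-524.5878726   -41.05644676  381.98968738]
```

View pics/scene0.png

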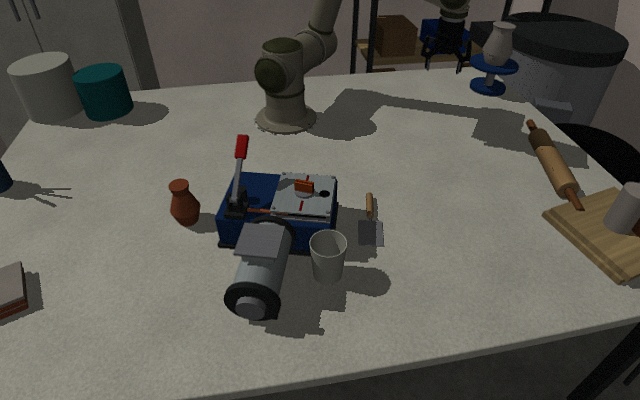

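View pics/top0.png

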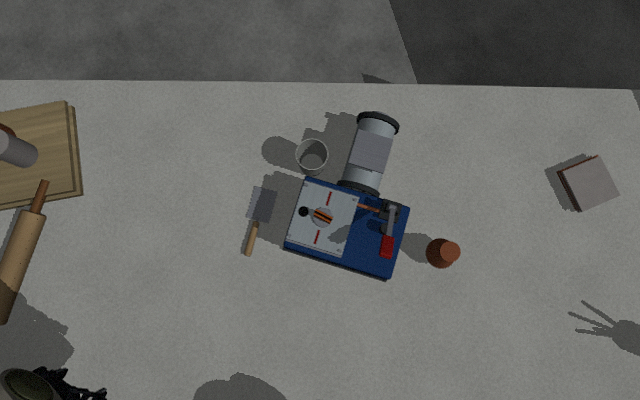

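View pics/wrist0.png

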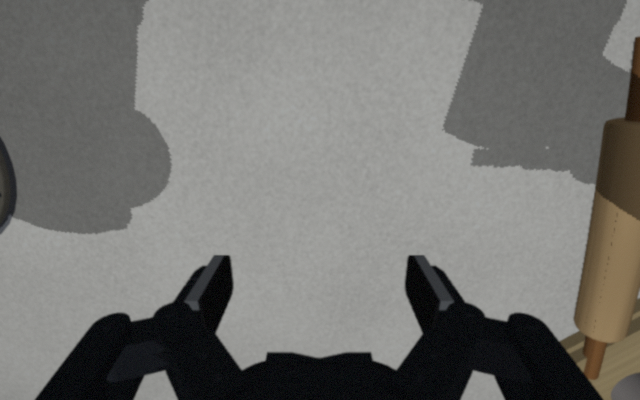

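The scene and top views show the mill in front of the robot, with the barrel pointing away. In the top view the cover is near (322,215), the black disc at (303,211) and the red paddle at (387,247). The vase is at (442,253), the beaker at (311,155) and the spatula at (258,215). I'll zoom in and measure.

```bash
cat > h.py <<'E'
import numpy as np, cv2
from rig import sense, eyes, ctrl
def ray(c,uv):
    p=cv2.undistortPoints(np.array([[uv]],float),c["mtx"],c["dist"])[0,0]
    d=c["R"].T@np.array([p[0],p[1],1.]); o=-c["R"].T@c["t"]; return o,d/np.linalg.norm(d)
def onz(c,uv,z):
    o,d=ray(c,uv); return o+d*(z-o[2])/d[2]
def proj(c,X):
    r,_=cv2.Rodrigues(c["R"]); return cv2.projectPoints(np.array(X,float).reshape(-1,1,3),r,c["t"],c["mtx"],c["dist"])[0].reshape(-1,2)
def blobs(m,amin=8):
    n,l,st,ce=cv2.connectedComponentsWithStats(m.astype(np.uint8))
    out=[]
    for i in range(1,n):
        if st[i,4]>=amin:
            ys,xs=np.nonzero(l==i); out.append((st[i,4],ce[i],np.c_[xs,ys].astype(float)))
    return sorted(out,key=lambda b:-b[0])
def axis(pts):
    v=cv2.fitLine(pts[:,:2].astype(np.float32),cv2.DIST_L2,0,.01,.01).ravel(); return np.arctan2(v[1],v[0])
E
python3 - <<'E'
from h import *
c=eyes.capture("top"); im=c["pixels"]; s=eyes.capture("scene")["pixels"]
a=cv2.resize(im[165:290,230:430,::-1],None,fx=4,fy=4,interpolation=cv2.INTER_CUBIC); cv2.imwrite("pics/topz.png",a)
cv2.imwrite("pics/scenez.png",cv2.resize(s[120:270,200:400,::-1],None,fx=4,fy=4,interpolation=cv2.INTER_CUBIC))
h=cv2.cvtColor(im,cv2.COLOR_RGB2HSV).astype(int)
red=((h[...,0]<14)|(h[...,0]>170))&(h[...,1]>120)&(h[...,2]>60)
red[:160]=0;red[290:]=0;red[:,:280]=0;red[:,420:]=0
for b in blobs(red): print(b[0],b[1],im[int(b[1][1]),int(b[1][0])],onz(c,b[1],122).round(1), cv2.minAreaRect(b[2].astype(np.float32)))
blue=(h[...,0]>100)&(h[...,0]<130)&(h[...,1]>120)
for b in blobs(blue,60)[:4]:print('blue',b[0],b[1],cv2.boxPoints(cv2.minAreaRect(b[2].astype(np.float32))))
E
```

```text
247 [386.80161943 246.86639676] [85 26 20] [ 510.4 -168.3  122. ] ((386.94903564453125, 246.7716827392578), (11.364459991455078, 22.421772003173828), 10.619654655456543)
70 [367.11428571 207.24285714] [92 57 33] [ 607.1 -121.1  122. ] ((367.6499938964844, 207.5500030517578), (21.819719314575195, 3.1622776985168457), 18.434947967529297)
39 [321.76923077 217.38461538] [118  59  27] [580.5  -9.7 122. ] ((321.7912902832031, 217.3876190185547), (17.88033676147461, 2.235042095184326), 28.300758361816406)
37 [323.51351351 213.64864865] [119  60  21] [589.8 -13.9 122. ] ((323.4000244140625, 213.70001220703125), (18.335756301879883, 1.7888542413711548), 26.56505012512207)
22 [316.27272727 237.04545455] [79  6  6] [532.1   3.1 122. ] ((316.4500427246094, 236.64999389648438), (1.2649110555648804, 13.597793579101562), 18.434947967529297)
20 [328.5  197.75] [88 30 30] [629.5 -25.9 122. ] ((328.3499755859375, 197.9499969482422), (1.26491117477417, 12.965337753295898), 18.43494987487793)
blue 3171 [363.74676758 244.2406181 ] [[281.81134 249.66037]
 [302.75476 176.35849]
 [410.39624 207.11319]
 [389.45282 280.41507]]
blue 500 [351.056 192.758] [[302.6872  184.35883]
 [305.8581  174.26968]
 [384.28308 198.91754]
 [381.11218 209.00668]]
```

View pics/topz.png

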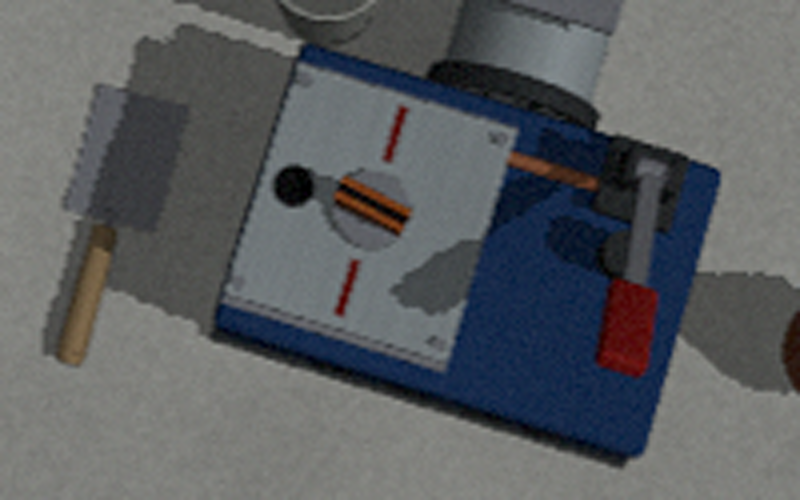

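View pics/scenez.png

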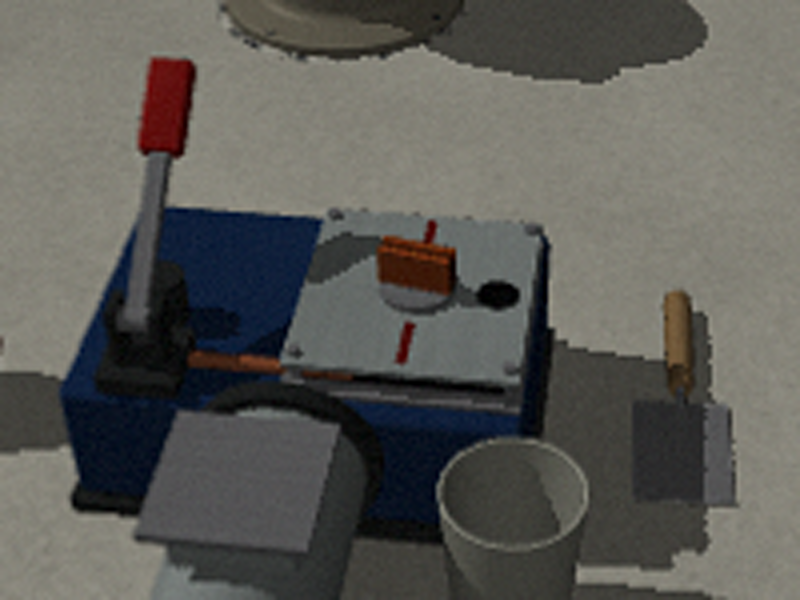

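```bash
cat >> h.py <<'E'
from scipy.spatial.transform import Rotation as Ro
YAW=-0.289; C0=np.array([580.8,-11.4])
def M():
    return np.array([[np.cos(YAW),-np.sin(YAW)],[np.sin(YAW),np.cos(YAW)]])
def mill(p):
    p=np.asarray(p,float); o=C0-M()@[0,55]; return np.r_[o+M()@p[:2],p[2]]
def pad(q,extra=7): # lever angle q
    a=.65-q; n=extra
    return mill([70-135*np.cos(a)+n*np.sin(a),-100,142+135*np.sin(a)+n*np.cos(a)])
def tool():
    s=sense(); q=s["ee_rot"]; R=Ro.from_quat([q[1],q[2],q[3],q[0]]); return s["eef_pos"],R.as_matrix(),s
def goto(P):
    p,R,s=tool(); return (R.T@(np.asarray(P)-p)).round(1)
E
python3 - <<'E'
from h import *
c=eyes.capture("top"); s=eyes.capture("scene")
p,R,st=tool(); print(p,R.round(3)); print("jaw yaw",np.arctan2(R[1,2],R[0,2]))
print("black",onz(c,(303.5,211.5),122),"pred",mill([0,105,122]))
print("slot",onz(c,(322.6,215.5),154), "pred", mill([0,55,154]))
for q in(0,.65):print(pad(q,0), "top px",proj(c,pad(q,0)),"scene px",proj(s,pad(q,0)))
print("scene wing top",proj(s,mill([0,55,154])),"black",proj(s,mill([0,105,122])), "front mark, back", proj(s,[mill([50,55,122]),mill([-50,55,122])]))
h=cv2.cvtColor(s["pixels"],cv2.COLOR_RGB2HSV).astype(int)
red=((h[...,0]<14)|(h[...,0]>170))&(h[...,1]>150)&(h[...,2]>60);red[:125]=0;red[270:]=0;red[:,:215]=0;red[:,345:]=0
for b in blobs(red): print(b[0],b[1])
bp=lambda im:None
h=c["pixels"].max(2)
for b in blobs((h<30)[200:225,290:315],10): print("dark",b[0],b[1]+[290,200])
E
```

```text
[212.0521773  480.21512556 231.15981544] [[ 0.915 -0.     0.404]
 [-0.404 -0.     0.915]
 [-0.    -1.    -0.   ]]
jaw yaw 1.1549763752645679
black [594.46848193  35.19975078 122.        ] pred [595.04969192  36.52646743 122.        ]
slot [580.73999625 -11.00231179 154.        ] pred [580.8 -11.4 154. ]
[ 500.70860199 -149.29295576  223.70016477] top px [[386.03369729 248.08279655]] scene px [[241.31675739 144.71195542]]
[ 474.32154739 -141.44744953  142.        ] top px [[377.10372142 261.40468728]] scene px [[247.95196943 165.30132906]]
scene wing top [[303.39572362 181.83325911]] black [[323.89550842 193.56854308]] front mark, back [[300.60515002 205.52496694]
 [306.55575207 179.41171806]]
221 [240.79638009 145.72850679]
81 [303.50617284 181.86419753]
54 [258.94444444 209.96296296]
22 [300.68181818 205.5       ]
16 [299.6875 187.5   ]
14 [308.07142857 189.28571429]
dark 69 [303. 211.]
```

The predictions agree with both views to within about 1 mm. Next I'll compute the approach above the paddle.

```bash
python3 - <<'E'
from h import *
ex=np.r_[M()@[1,0],0]
T=pad(0)+10*ex+[0,0,35]
print(T,goto(T), "rot y needed", 1.155-YAW)
E
```

```text
[ 514.354518   -153.35021492  264.27275136] [ 532.5  -33.  -457.5] rot y needed 1.444
```

```bash
A='{"grip":0,"tx":26.6,"ty":-1.7,"tz":-22.9}'; python3 -m handwheel '[{"grip":0,"tx":26.6,"ty":-3.3,"tz":-22.9},{"grip":0,"tx":26.6,"ty":-3.3,"tz":-22.9},{"grip":0,"tx":26.6,"ty":-3.3,"tz":-22.9},{"grip":0,"tx":26.6,"ty":-3.3,"tz":-22.9},{"grip":0,"tx":26.6,"ty":-3.3,"tz":-22.9},{"grip":0,"tx":26.6,"ty":-3.3,"tz":-22.9},{"grip":0,"tx":26.6,"ty":-3.3,"tz":-22.9},{"grip":0,"tx":26.6,"ty":-3.3,"tz":-22.9},{"grip":0,"tx":26.6,"ty":-3.3,"tz":-22.9},{"grip":0,"tx":26.6,"ty":-3.3,"tz":-22.9}]' 40
python3 -m handwheel '[{"grip":0,"tx":26.6,"tz":-22.9},{"grip":0,"tx":26.6,"tz":-22.9},{"grip":0,"tx":26.6,"tz":-22.9},{"grip":0,"tx":26.6,"tz":-22.9},{"grip":0,"tx":26.6,"tz":-22.9},{"grip":0,"tx":26.6,"tz":-22.9},{"grip":0,"tx":26.6,"tz":-22.9},{"grip":0,"tx":26.6,"tz":-22.9}]'
python3 -m handwheel '[{"grip":0,"wy":0.12},{"grip":0,"wy":0.12},{"grip":0,"wy":0.12},{"grip":0,"wy":0.12},{"grip":0,"wy":0.12},{"grip":0,"wy":0.12},{"grip":0,"wy":0.12},{"grip":0,"wy":0.12},{"grip":0,"wy":0.12},{"grip":0,"wy":0.12}]'
python3 -m handwheel '[{"grip":0,"wy":0.12},{"grip":0,"wy":0.12},{"grip":0}]'
python3 - <<'E'
from h import *
ex=np.r_[M()@[1,0],0]
p,R,st=tool(); print("jaw yaw",np.arctan2(R[1,2],R[0,2]),"y",R[:,1],st["time_s"],st["force"])
print(goto(pad(0)+10*ex+[0,0,10]))
E
```

```text
jaw yaw 1.1549763752645679 y [-1.88729024e-04 -2.49293258e-04 -9.99999951e-01] 0.35 [-0.34308308  0.57992908  0.19744184]
[ 532.5   -8.  -457.5]invalid input
invalid input
invalid input
invalid input
```

```bash
python3 -m handwheel '[{"grip":0,"tx":10,"ty":-5,"tz":-10,"wx":0,"wy":0,"wz":0}]' 40
```

```text
time_s: 0.43
eef_pos: [216.5, 467.6, 235.4]
ee_rot: [-0.692, 0.692, -0.146, 0.145]
force: [0.6, 0.0, 1.2]
grip_width: 0.881
```

```bash
python3 -m handwheel '[{"grip":0,"tx":26,"ty":-3,"tz":-22.3,"wx":0,"wy":0,"wz":0},{"grip":0,"tx":26,"ty":-3,"tz":-22.3,"wx":0,"wy":0,"wz":0},{"grip":0,"tx":26,"ty":-3,"tz":-22.3,"wx":0,"wy":0,"wz":0},{"grip":0,"tx":26,"ty":-3,"tz":-22.3,"wx":0,"wy":0,"wz":0},{"grip":0,"tx":26,"ty":-3,"tz":-22.3,"wx":0,"wy":0,"wz":0},{"grip":0,"tx":26,"ty":-3,"tz":-22.3,"wx":0,"wy":0,"wz":0},{"grip":0,"tx":26,"ty":-3,"tz":-22.3,"wx":0,"wy":0,"wz":0},{"grip":0,"tx":26,"ty":-3,"tz":-22.3,"wx":0,"wy":0,"wz":0},{"grip":0,"tx":26,"ty":-3,"tz":-22.3,"wx":0,"wy":0,"wz":0},{"grip":0,"tx":26,"ty":-3,"tz":-22.3,"wx":0,"wy":0,"wz":0}]'
python3 -m handwheel '[{"grip":0,"tx":26,"ty":0,"tz":-22.3,"wx":0,"wy":0,"wz":0},{"grip":0,"tx":26,"ty":0,"tz":-22.3,"wx":0,"wy":0,"wz":0},{"grip":0,"tx":26,"ty":0,"tz":-22.3,"wx":0,"wy":0,"wz":0},{"grip":0,"tx":26,"ty":0,"tz":-22.3,"wx":0,"wy":0,"wz":0},{"grip":0,"tx":26,"ty":0,"tz":-22.3,"wx":0,"wy":0,"wz":0},{"grip":0,"tx":26,"ty":0,"tz":-22.3,"wx":0,"wy":0,"wz":0},{"grip":0,"tx":26,"ty":0,"tz":-22.3,"wx":0,"wy":0,"wz":0},{"grip":0,"tx":26,"ty":0,"tz":-22.3,"wx":0,"wy":0,"wz":0}]'
python3 -m handwheel '[{"grip":0,"tx":0,"ty":0,"tz":0,"wx":0,"wy":0.12,"wz":0},{"grip":0,"tx":0,"ty":0,"tz":0,"wx":0,"wy":0.12,"wz":0},{"grip":0,"tx":0,"ty":0,"tz":0,"wx":0,"wy":0.12,"wz":0},{"grip":0,"tx":0,"ty":0,"tz":0,"wx":0,"wy":0.12,"wz":0},{"grip":0,"tx":0,"ty":0,"tz":0,"wx":0,"wy":0.12,"wz":0},{"grip":0,"tx":0,"ty":0,"tz":0,"wx":0,"wy":0.12,"wz":0},{"grip":0,"tx":0,"ty":0,"tz":0,"wx":0,"wy":0.12,"wz":0},{"grip":0,"tx":0,"ty":0,"tz":0,"wx":0,"wy":0.12,"wz":0},{"grip":0,"tx":0,"ty":0,"tz":0,"wx":0,"wy":0.12,"wz":0},{"grip":0,"tx":0,"ty":0,"tz":0,"wx":0,"wy":0.12,"wz":0}]'
python3 -m handwheel '[{"grip":0,"tx":0,"ty":0,"tz":0,"wx":0,"wy":0.12,"wz":0},{"grip":0,"tx":0,"ty":0,"tz":0,"wx":0,"wy":0.12,"wz":0},{"grip":0,"tx":0,"ty":0,"tz":0,"wx":0,"wy":0,"wz":0}]'
python3 - <<'E'
from h import *
ex=np.r_[M()@[1,0],0]
p,R,st=tool(); print("jaw yaw",np.arctan2(R[1,2],R[0,2]),"y",R[:,1],st["time_s"],st["force"])
print(goto(pad(0)+10*ex+[0,0,10]))
E
```

```text
time_s: 1.27
eef_pos: [365.3, 156.5, 266.6]
ee_rot: [0.692, -0.692, 0.146, -0.146]
force: [0.7, 0.7, -0.3]
grip_width: -0.0
time_s: 1.93
eef_pos: [483.6, -90.9, 266.3]
ee_rot: [0.692, -0.692, 0.146, -0.146]
force: [0.4, 0.4, -0.6]
grip_width: -0.0
time_s: 2.77
eef_pos: [483.2, -89.2, 266.3]
ee_rot: [0.487, -0.487, 0.513, -0.513]
force: [1.0, -0.0, -0.2]
grip_width: -0.003
time_s: 3.02
eef_pos: [483.2, -89.2, 266.3]
ee_rot: [-0.423, 0.423, -0.567, 0.567]
force: [-0.1, -0.1, -1.0]
grip_width: 0.0
jaw yaw -0.2892664041262228 y [-6.79648924e-06 -1.58461258e-05 -1.00000000e+00] 3.0167 [-0.09778029 -0.0913688  -0.95097595]
[52.6 27.  48.2]
```

```bash
python3 -m handwheel '[{"grip":0,"tx":26.3,"ty":8,"tz":24.1,"wx":0,"wy":0,"wz":0},{"grip":0,"tx":26.3,"ty":8,"tz":24.1,"wx":0,"wy":0,"wz":0},{"grip":0,"tx":0,"ty":0,"tz":0,"wx":0,"wy":0,"wz":0},{"grip":0,"tx":0,"ty":0,"tz":0,"wx":0,"wy":0,"wz":0}]'
python3 - <<'E'
from h import *
ex=np.r_[M()@[1,0],0]
print(goto(pad(0)+10*ex+[0,0,0]))
P=np.array([[-135*np.cos(.65-q)+7*np.sin(.65-q),135*np.sin(.65-q)+7*np.cos(.65-q)] for q in np.r_[0:.65:.08,.64]])
d=np.diff(P,axis=0); print(np.c_[d[:,0],-d[:,1]].round(1), P[0]-P[-1])
for n in("wrist","scene"):
    c=eyes.capture(n); cv2.imwrite(f"pics/{n}1.png",c["pixels"][:,:,::-1] if n=="wrist" else cv2.resize(c["pixels"][60:260,180:400,::-1],None,fx=3,fy=3))
E
```

```text
time_s: 3.35
eef_pos: [514.6, -154.2, 249.3]
ee_rot: [0.424, -0.425, 0.566, -0.565]
force: [-0.8, 0.4, 1.0]
grip_width: 0.003
[-0.7 20.  -0.4]
[[-6.6  8.5]
 [-5.9  9. ]
 [-5.2  9.5]
 [-4.4  9.9]
 [-3.6 10.2]
 [-2.8 10.4]
 [-2.  10.6]
 [-1.1 10.8]
 [ 0.  -0. ]] [31.68824326 78.92312386]
```

View pics/wrist1.png

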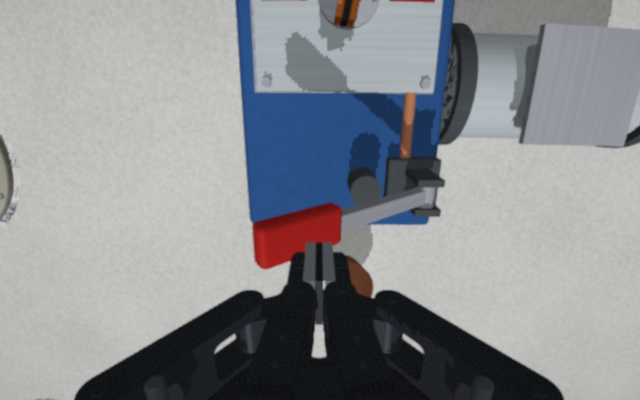

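View pics/scene1.png

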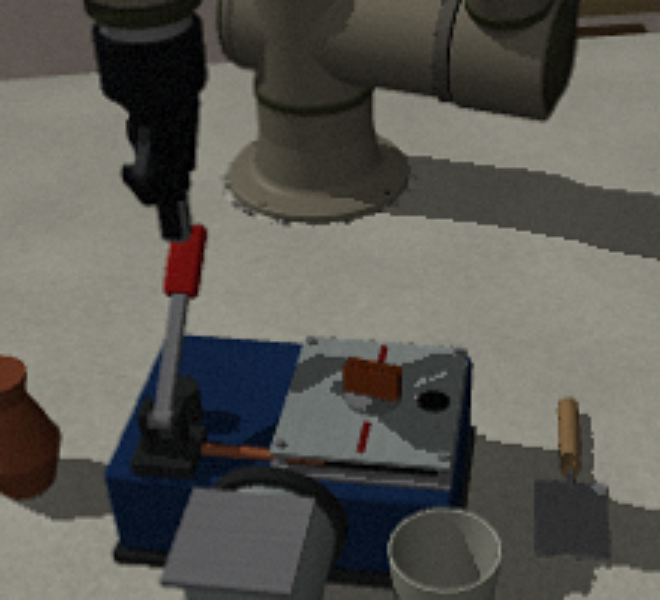

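The wrist view shows the shut finger tips at about (318,245) with the red paddle's centre at about (298,233). The scene view shows the tip just above the paddle, slightly to one side. I'll check that by projection.

```bash
python3 - <<'E'
from h import *
p,R,s=tool()
for n in("wrist","scene"):
    c=eyes.capture(n); print(n,"tcp",proj(c,p),"pad",proj(c,pad(0)),"padcentre",proj(c,pad(0,0)))
    h=cv2.cvtColor(c["pixels"],cv2.COLOR_RGB2HSV).astype(int)
    red=((h[...,0]<6)|(h[...,0]>174))&(h[...,1]>170)&(h[...,2]>60)
    b=blobs(red)[0]; print(b[0],b[1])
    ex=np.r_[M()@[1,0],0]; ey=np.r_[M()@[0,1],0]
    # corner pts of upper face
    a=.65
    U=np.array([-np.cos(a),0,np.sin(a)])
    pts=[mill(np.array([70,-100,142])+U*r+np.array([0,y,0])+7*np.array([np.sin(a),0,np.cos(a)])) for r in(105,165) for y in(-14,14)]
    print(proj(c,pts).round(0).tolist())
E
```

```text
wrist tcp [[319.5402299  256.24331061]] pad [[302.85003323 239.21083422]] padcentre [[296.42668291 235.06902449]]
3395 [295.60559647 234.27805596]
[[340.0, 246.0], [341.0, 207.0], [259.0, 276.0], [256.0, 231.0]]
scene tcp [[238.59651045 138.5037207 ]] pad [[240.5679181  143.73747829]] padcentre [[241.31675739 144.71195542]]
189 [241.02116402 147.51851852]
[[233.0, 155.0], [245.0, 156.0], [237.0, 132.0], [248.0, 132.0]]
```

```bash
python3 -m handwheel '[{"grip":0,"tx":-0.7,"ty":10,"tz":0,"wx":0,"wy":0,"wz":0},{"grip":0,"tx":0,"ty":10,"tz":0,"wx":0,"wy":0,"wz":0},{"grip":0,"tx":0,"ty":8.5,"tz":-6.6,"wx":0,"wy":0,"wz":0},{"grip":0,"tx":0,"ty":9,"tz":-5.9,"wx":0,"wy":0,"wz":0}]'
python3 -m handwheel '[{"grip":0,"tx":0,"ty":9.5,"tz":-5.2,"wx":0,"wy":0,"wz":0},{"grip":0,"tx":0,"ty":9.9,"tz":-4.4,"wx":0,"wy":0,"wz":0},{"grip":0,"tx":0,"ty":10.2,"tz":-3.6,"wx":0,"wy":0,"wz":0},{"grip":0,"tx":0,"ty":10.4,"tz":-2.8,"wx":0,"wy":0,"wz":0},{"grip":0,"tx":0,"ty":10.6,"tz":-2,"wx":0,"wy":0,"wz":0},{"grip":0,"tx":0,"ty":10.8,"tz":-1.1,"wx":0,"wy":0,"wz":0},{"grip":0,"tx":0,"ty":1,"tz":0,"wx":0,"wy":0,"wz":0},{"grip":0,"tx":0,"ty":0,"tz":0,"wx":0,"wy":0,"wz":0}]'
python3 - <<'E'
from h import *
p,R,s=tool(); print(p,s["force"],pad(.65))
c=eyes.capture("scene"); cv2.imwrite("pics/scene2.png",cv2.resize(c["pixels"][60:260,180:400,::-1],None,fx=3,fy=3))
E
```

```text
time_s: 3.88
eef_pos: [503.1, -148.6, 212.0]
ee_rot: [-0.425, 0.424, -0.565, 0.566]
force: [3.9, 0.3, 3.6]
grip_width: -0.001
time_s: 4.55
eef_pos: [483.9, -142.8, 149.9]
ee_rot: [0.424, -0.424, 0.566, -0.565]
force: [-3.3, 2.4, 8.7]
grip_width: -0.0
[ 483.87633861 -142.82593823  149.85571754] [-3.33760466  2.37463068  8.74536463] [ 474.32154739 -141.44744953  149.        ]
```

View pics/scene2.png

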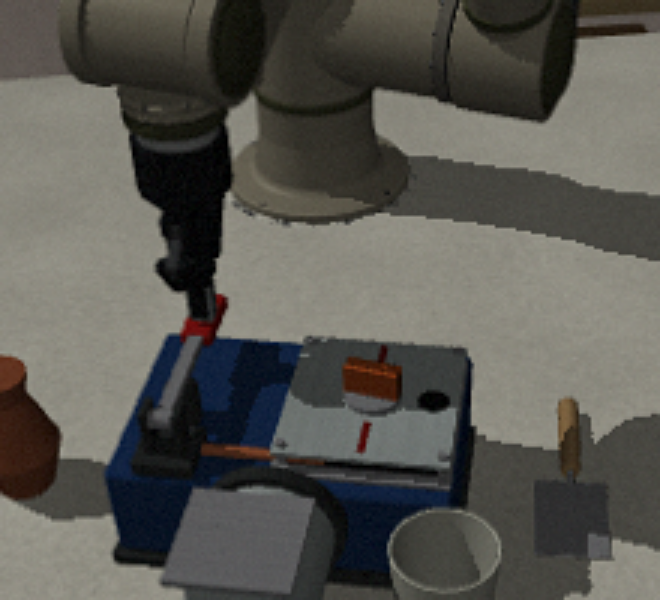

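The lever is down and level, with the tool at z=149.9 and 8.7 N. I'll nudge to the stop, then go back up the arc and 20 mm clear.

```bash
python3 -m handwheel '[{"grip":0,"tx":0,"ty":1.5,"tz":0,"wx":0,"wy":0,"wz":0},{"grip":0,"tx":0,"ty":0,"tz":0,"wx":0,"wy":0,"wz":0}]'
python3 -m handwheel '[{"grip":0,"tx":0,"ty":-13.3,"tz":1.1,"wx":0,"wy":0,"wz":0},{"grip":0,"tx":0,"ty":-10.6,"tz":2,"wx":0,"wy":0,"wz":0},{"grip":0,"tx":0,"ty":-10.4,"tz":2.8,"wx":0,"wy":0,"wz":0},{"grip":0,"tx":0,"ty":-10.2,"tz":3.6,"wx":0,"wy":0,"wz":0},{"grip":0,"tx":0,"ty":-9.9,"tz":4.4,"wx":0,"wy":0,"wz":0},{"grip":0,"tx":0,"ty":-9.5,"tz":5.2,"wx":0,"wy":0,"wz":0},{"grip":0,"tx":0,"ty":-9,"tz":5.9,"wx":0,"wy":0,"wz":0},{"grip":0,"tx":0,"ty":-8.5,"tz":6.6,"wx":0,"wy":0,"wz":0},{"grip":0,"tx":0,"ty":-10,"tz":0,"wx":0,"wy":0,"wz":0},{"grip":0,"tx":0,"ty":-10,"tz":0,"wx":0,"wy":0,"wz":0}]'
python3 -m handwheel '[{"grip":0,"tx":0,"ty":0,"tz":0,"wx":0,"wy":0,"wz":0},{"grip":0,"tx":0,"ty":0,"tz":0,"wx":0,"wy":0,"wz":0},{"grip":0,"tx":0,"ty":0,"tz":0,"wx":0,"wy":0,"wz":0}]'
python3 - <<'E'
from h import *
c=eyes.capture("scene"); cv2.imwrite("pics/scene3.png",cv2.resize(c["pixels"][60:260,180:400,::-1],None,fx=3,fy=3))
ex=np.r_[M()@[1,0],0]; print(goto(pad(0)+10*ex))
c=eyes.capture("wrist");h=cv2.cvtColor(c["pixels"],cv2.COLOR_RGB2HSV).astype(int)
red=((h[...,0]<6)|(h[...,0]>174))&(h[...,1]>170)&(h[...,2]>60)
b=blobs(red)[0]; print(b[0],b[1])
E
```

```text
time_s: 4.77
eef_pos: [483.9, -142.9, 149.0]
ee_rot: [0.424, -0.424, 0.566, -0.565]
force: [-3.9, 2.9, 9.1]
grip_width: -0.003
time_s: 5.6
eef_pos: [514.5, -152.1, 250.1]
ee_rot: [0.424, -0.424, 0.566, -0.565]
force: [0.6, -0.2, 0.6]
grip_width: -0.003
time_s: 5.85
eef_pos: [514.4, -152.3, 249.7]
ee_rot: [0.424, -0.424, 0.566, -0.566]
force: [0.3, 0.5, -0.5]
grip_width: 0.0
[ 1.  20.4  0.2]
3367 [295.55746956 235.30739531]
```

View pics/scene3.png

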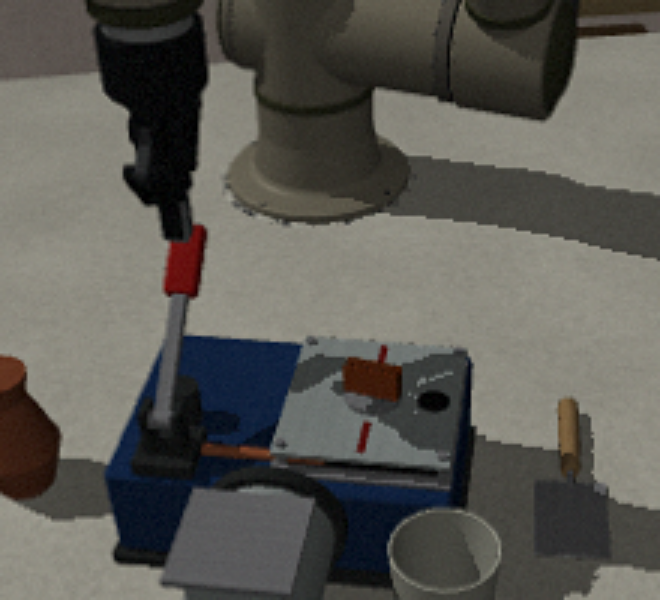

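The paddle is back in its original picture position, wrist blob (296,235), so the lever is up. Strokes two and three, going slightly deeper so the stop is felt.

```bash
python3 -m handwheel '[{"grip":0,"tx":0,"ty":10,"tz":0,"wx":0,"wy":0,"wz":0},{"grip":0,"tx":0,"ty":10,"tz":0,"wx":0,"wy":0,"wz":0},{"grip":0,"tx":0,"ty":8.5,"tz":-6.6,"wx":0,"wy":0,"wz":0},{"grip":0,"tx":0,"ty":9,"tz":-5.9,"wx":0,"wy":0,"wz":0}]'
python3 -m handwheel '[{"grip":0,"tx":0,"ty":9.5,"tz":-5.2,"wx":0,"wy":0,"wz":0},{"grip":0,"tx":0,"ty":9.9,"tz":-4.4,"wx":0,"wy":0,"wz":0},{"grip":0,"tx":0,"ty":10.2,"tz":-3.6,"wx":0,"wy":0,"wz":0},{"grip":0,"tx":0,"ty":10.4,"tz":-2.8,"wx":0,"wy":0,"wz":0},{"grip":0,"tx":0,"ty":10.6,"tz":-2,"wx":0,"wy":0,"wz":0},{"grip":0,"tx":0,"ty":10.8,"tz":-1.1,"wx":0,"wy":0,"wz":0},{"grip":0,"tx":0,"ty":3.3,"tz":0,"wx":0,"wy":0,"wz":0},{"grip":0,"tx":0,"ty":0,"tz":0,"wx":0,"wy":0,"wz":0},{"grip":0,"tx":0,"ty":0,"tz":0,"wx":0,"wy":0,"wz":0}]'
python3 -m handwheel '[{"grip":0,"tx":0,"ty":-14.1,"tz":1.1,"wx":0,"wy":0,"wz":0},{"grip":0,"tx":0,"ty":-10.6,"tz":2,"wx":0,"wy":0,"wz":0},{"grip":0,"tx":0,"ty":-10.4,"tz":2.8,"wx":0,"wy":0,"wz":0},{"grip":0,"tx":0,"ty":-10.2,"tz":3.6,"wx":0,"wy":0,"wz":0},{"grip":0,"tx":0,"ty":-9.9,"tz":4.4,"wx":0,"wy":0,"wz":0},{"grip":0,"tx":0,"ty":-9.5,"tz":5.2,"wx":0,"wy":0,"wz":0},{"grip":0,"tx":0,"ty":-9,"tz":5.9,"wx":0,"wy":0,"wz":0},{"grip":0,"tx":0,"ty":-8.5,"tz":6.6,"wx":0,"wy":0,"wz":0},{"grip":0,"tx":0,"ty":-10,"tz":0,"wx":0,"wy":0,"wz":0},{"grip":0,"tx":0,"ty":-10,"tz":0,"wx":0,"wy":0,"wz":0}]'
python3 -m handwheel '[{"grip":0,"tx":0,"ty":0,"tz":0,"wx":0,"wy":0,"wz":0},{"grip":0,"tx":0,"ty":0,"tz":0,"wx":0,"wy":0,"wz":0},{"grip":0,"tx":0,"ty":0,"tz":0,"wx":0,"wy":0,"wz":0}]'
python3 - <<'E'
from h import *
c=eyes.capture("wrist");h=cv2.cvtColor(c["pixels"],cv2.COLOR_RGB2HSV).astype(int)
red=((h[...,0]<6)|(h[...,0]>174))&(h[...,1]>170)&(h[...,2]>60)
b=blobs(red)[0]; print(b[0],b[1])
E
```

```text
time_s: 6.28
eef_pos: [503.1, -149.1, 211.6]
ee_rot: [-0.424, 0.424, -0.566, 0.566]
force: [3.9, 0.5, 3.3]
grip_width: 0.004
time_s: 7.03
eef_pos: [484.1, -143.4, 148.7]
ee_rot: [0.424, -0.424, 0.566, -0.566]
force: [-7.1, 2.6, 16.6]
grip_width: 0.003
time_s: 7.87
eef_pos: [514.4, -152.3, 249.7]
ee_rot: [0.424, -0.424, 0.567, -0.565]
force: [-0.1, 0.7, -0.4]
grip_width: -0.003
time_s: 8.12
eef_pos: [514.4, -152.3, 249.7]
ee_rot: [0.424, -0.424, 0.566, -0.566]
force: [-0.8, -0.1, 0.1]
grip_width: -0.001
3362 [295.59190958 235.25163593]
```

```bash
python3 -m handwheel '[{"grip":0,"tx":0,"ty":10,"tz":0,"wx":0,"wy":0,"wz":0},{"grip":0,"tx":0,"ty":10,"tz":0,"wx":0,"wy":0,"wz":0},{"grip":0,"tx":0,"ty":8.5,"tz":-6.6,"wx":0,"wy":0,"wz":0},{"grip":0,"tx":0,"ty":9,"tz":-5.9,"wx":0,"wy":0,"wz":0}]'
python3 -m handwheel '[{"grip":0,"tx":0,"ty":9.5,"tz":-5.2,"wx":0,"wy":0,"wz":0},{"grip":0,"tx":0,"ty":9.9,"tz":-4.4,"wx":0,"wy":0,"wz":0},{"grip":0,"tx":0,"ty":10.2,"tz":-3.6,"wx":0,"wy":0,"wz":0},{"grip":0,"tx":0,"ty":10.4,"tz":-2.8,"wx":0,"wy":0,"wz":0},{"grip":0,"tx":0,"ty":10.6,"tz":-2,"wx":0,"wy":0,"wz":0},{"grip":0,"tx":0,"ty":10.8,"tz":-1.1,"wx":0,"wy":0,"wz":0},{"grip":0,"tx":0,"ty":3.3,"tz":0,"wx":0,"wy":0,"wz":0},{"grip":0,"tx":0,"ty":0,"tz":0,"wx":0,"wy":0,"wz":0},{"grip":0,"tx":0,"ty":0,"tz":0,"wx":0,"wy":0,"wz":0}]'
python3 -m handwheel '[{"grip":0,"tx":0,"ty":-14.1,"tz":1.1,"wx":0,"wy":0,"wz":0},{"grip":0,"tx":0,"ty":-10.6,"tz":2,"wx":0,"wy":0,"wz":0},{"grip":0,"tx":0,"ty":-10.4,"tz":2.8,"wx":0,"wy":0,"wz":0},{"grip":0,"tx":0,"ty":-10.2,"tz":3.6,"wx":0,"wy":0,"wz":0},{"grip":0,"tx":0,"ty":-9.9,"tz":4.4,"wx":0,"wy":0,"wz":0},{"grip":0,"tx":0,"ty":-9.5,"tz":5.2,"wx":0,"wy":0,"wz":0},{"grip":0,"tx":0,"ty":-9,"tz":5.9,"wx":0,"wy":0,"wz":0},{"grip":0,"tx":0,"ty":-8.5,"tz":6.6,"wx":0,"wy":0,"wz":0},{"grip":0,"tx":0,"ty":-15,"tz":0,"wx":0,"wy":0,"wz":0},{"grip":0,"tx":0,"ty":-15,"tz":0,"wx":0,"wy":0,"wz":0}]'
python3 -m handwheel '[{"grip":0,"tx":0,"ty":0,"tz":0,"wx":0,"wy":0,"wz":0},{"grip":0,"tx":0,"ty":0,"tz":0,"wx":0,"wy":0,"wz":0},{"grip":0,"tx":0,"ty":0,"tz":0,"wx":0,"wy":0,"wz":0}]'
python3 - <<'E'
from h import *
for n in("wrist",):
    c=eyes.capture(n);h=cv2.cvtColor(c["pixels"],cv2.COLOR_RGB2HSV).astype(int)
    red=((h[...,0]<6)|(h[...,0]>174))&(h[...,1]>170)&(h[...,2]>60)
    b=blobs(red)[0]; print(b[0],b[1],proj(c,pad(0,0)))
c=eyes.capture("scene"); cv2.imwrite("pics/scene4.png",cv2.resize(c["pixels"][60:260,180:400,::-1],None,fx=3,fy=3))
print(goto(np.r_[C0,230]))
E
```

```text
time_s: 8.5
eef_pos: [503.0, -149.1, 211.6]
ee_rot: [-0.424, 0.424, -0.566, 0.566]
force: [4.7, -0.2, 2.1]
grip_width: -0.003
time_s: 9.25
eef_pos: [484.1, -143.4, 148.7]
ee_rot: [0.424, -0.424, 0.566, -0.566]
force: [-5.6, 2.5, 16.9]
grip_width: -0.001
time_s: 10.08
eef_pos: [514.6, -152.4, 259.0]
ee_rot: [0.424, -0.424, 0.567, -0.565]
force: [-0.2, -0.4, -0.1]
grip_width: 0.005
time_s: 10.33
eef_pos: [514.4, -152.3, 258.6]
ee_rot: [0.424, -0.424, 0.567, -0.565]
force: [-0.1, 0.7, 0.6]
grip_width: 0.001
3294 [297.98239223 230.03673345] [[297.78079165 230.04337332]]
[-153.9   29.    24.1]
```

View pics/scene4.png

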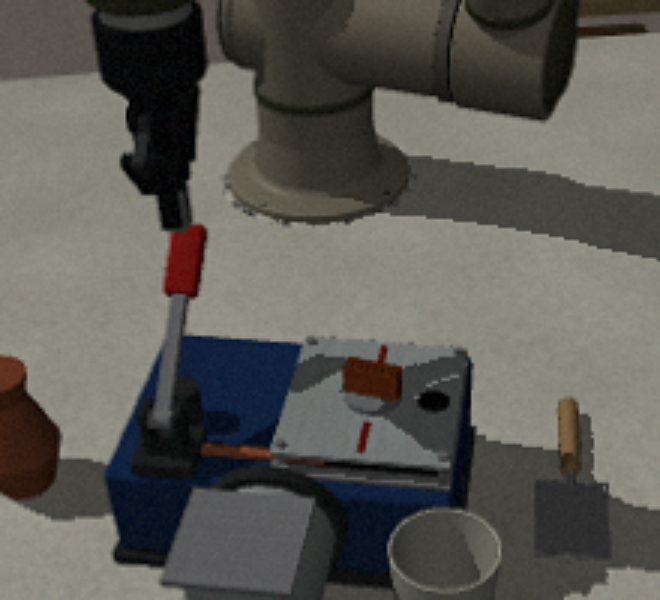

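Three strokes are done and the lever is up. Its wrist blob (298,230) matches the prediction. Next I'll move over the fastener, opening the fingers to 45 mm, and measure the wing from there.

```bash
python3 -m handwheel '[{"grip":45,"tx":-25.6,"ty":0,"tz":4,"wx":0,"wy":0,"wz":0},{"grip":45,"tx":-25.6,"ty":0,"tz":4,"wx":0,"wy":0,"wz":0},{"grip":45,"tx":-25.6,"ty":0,"tz":4,"wx":0,"wy":0,"wz":0},{"grip":45,"tx":-25.6,"ty":0,"tz":4,"wx":0,"wy":0.0,"wz":0},{"grip":45,"tx":-25.6,"ty":0,"tz":4,"wx":0,"wy":0,"wz":0},{"grip":45,"tx":-25.6,"ty":0,"tz":4,"wx":0,"wy":0,"wz":0},{"grip":45,"tx":0,"ty":0,"tz":0,"wx":0,"wy":0.095,"wz":0},{"grip":45,"tx":0,"ty":0,"tz":0,"wx":0,"wy":0.095,"wz":0},{"grip":45,"tx":0,"ty":0,"tz":0,"wx":0,"wy":0,"wz":0}]'
python3 - <<'E'
from h import *
c=eyes.capture("wrist"); cv2.imwrite("pics/wrist5.png",c["pixels"][:,:,::-1])
p,R,s=tool(); print("tcp",p,"jaw yaw",np.arctan2(R[1,2],R[0,2]),s["joints"])
h=cv2.cvtColor(c["pixels"],cv2.COLOR_RGB2HSV).astype(int)
o=((h[...,0]<20))&(h[...,1]>150)&(h[...,2]>60)
for b in blobs(o,30): print(b[0],b[1],c["pixels"][int(b[1][1]),int(b[1][0])],onz(c,b[1],154),onz(c,b[1],122))
print("expected",proj(c,[mill([0,55,154]),mill([0,55,122])]))
E
```

```text
time_s: 11.18
eef_pos: [580.9, -11.4, 259.3]
ee_rot: [0.367, -0.368, 0.604, -0.604]
force: [0.4, -0.7, 0.8]
grip_width: 0.529
tcp [580.86196991 -11.71555094 259.45745639] jaw yaw -0.47309268274310756 [-2.21698180e-01  4.21901031e-01  1.27056602e+00 -2.00409042e-05
  1.45043301e+00  2.51396705e-01]
314 [312.35987261 190.27070064] [182 105  40] [577.08814656  -5.66131803 154.        ] [571.73654434 -14.37394548 122.        ]
314 [322.51910828 191.13375796] [176  99  37] [584.45500006 -10.35175661 154.        ] [580.05013271 -19.66716539 122.        ]
136 [357.30882353 341.04411765] [69 42 29] [ 541.83846973 -172.64485256  154.        ] [ 531.95683338 -202.81699908  122.        ]
125 [369.712 175.04 ] [146  37  31] [626.28368432 -15.96991752 154.        ] [627.25433768 -26.00733179 122.        ]
114 [267.05263158 193.78947368] [147  38  34] [540.98123117   9.47233399 154.        ] [530.9894287    2.70457431 122.        ]
expected [[319.29329786 194.02696486]
 [319.2759537  183.50298646]]
```

View pics/wrist5.png

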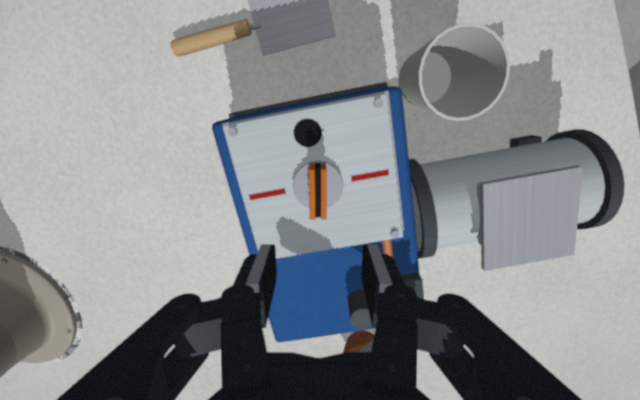

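```bash
cat > slot.py <<'E'
from h import *
def run(n="wrist",zt=154):
    c=eyes.capture(n);h=cv2.cvtColor(c["pixels"],cv2.COLOR_RGB2HSV).astype(int)
    o=((h[...,0]>8)&(h[...,0]<22))&(h[...,1]>130)&(h[...,2]>110)
    for b in blobs(o,60)[:3]:
        W=np.array([onz(c,q,zt) for q in b[2]]); a=axis(W); a=a if a>YAW-.8 else a+np.pi
        print(b[0],b[1],"world yaw",a,"rel",a-YAW)
E
python3 -c "import slot;slot.run()"; python3 -c "
from h import *; print(goto(np.r_[C0-[0.5,0],134]))"
```

```text
271 [311.73062731 191.93726937] world yaw 1.1040894 rel 1.3930894
247 [322.96761134 192.48582996] world yaw 1.0964583 rel 1.3854584
76 [386.60526316 248.07894737] world yaw 1.3791367 rel 1.6681367
[ -0.2 125.7  -0.7]
```

The wing yaw is 1.10 rad, so the fastener is at about -1.39, and the jaws are square to it (-0.473). I'll descend and grip lightly.

```bash
python3 -m handwheel '[{"grip":45,"tx":0,"ty":25,"tz":-0.5,"wx":0,"wy":0,"wz":0},{"grip":45,"tx":0,"ty":25,"tz":0,"wx":0,"wy":0,"wz":0},{"grip":45,"tx":0,"ty":25,"tz":0,"wx":0,"wy":0,"wz":0},{"grip":45,"tx":0,"ty":20,"tz":0,"wx":0,"wy":0,"wz":0},{"grip":45,"tx":0,"ty":15,"tz":0,"wx":0,"wy":0,"wz":0},{"grip":45,"tx":0,"ty":15,"tz":0,"wx":0,"wy":0,"wz":0},{"grip":45,"tx":0,"ty":0,"tz":0,"wx":0,"wy":0,"wz":0},{"grip":45,"tx":0,"ty":0,"tz":0,"wx":0,"wy":0,"wz":0}]'
python3 -m handwheel '[{"grip":8,"tx":0,"ty":0,"tz":0,"wx":0,"wy":0,"wz":0},{"grip":8,"tx":0,"ty":0,"tz":0,"wx":0,"wy":0,"wz":0},{"grip":8,"tx":0,"ty":0,"tz":0,"wx":0,"wy":0,"wz":0},{"grip":8,"tx":0,"ty":0,"tz":0,"wx":0,"wy":0,"wz":0},{"grip":8,"tx":0,"ty":0,"tz":0,"wx":0,"wy":0,"wz":0},{"grip":8,"tx":0,"ty":0,"tz":0,"wx":0,"wy":0,"wz":0}]' 30
python3 - <<'E'
from h import *
p,R,s=tool(); print(p,s["force"],s["wrist_torque"])
c=eyes.capture("wrist"); cv2.imwrite("pics/wrist6.png",c["pixels"][:,:,::-1])
E
```

```text
time_s: 11.95
eef_pos: [580.4, -11.9, 135.1]
ee_rot: [0.368, -0.369, 0.604, -0.603]
force: [0.4, -0.1, 0.2]
grip_width: 0.524
time_s: 12.45
eef_pos: [580.0, -11.2, 136.1]
ee_rot: [0.368, -0.369, 0.604, -0.603]
force: [-5.4, 2.3, 3.3]
grip_width: 0.165
[580.02873111 -11.21561906 136.10411867] [-5.40610943  2.27956089  3.34230009] [0.30524807 0.78299752 0.07221238]
```

View pics/wrist6.png

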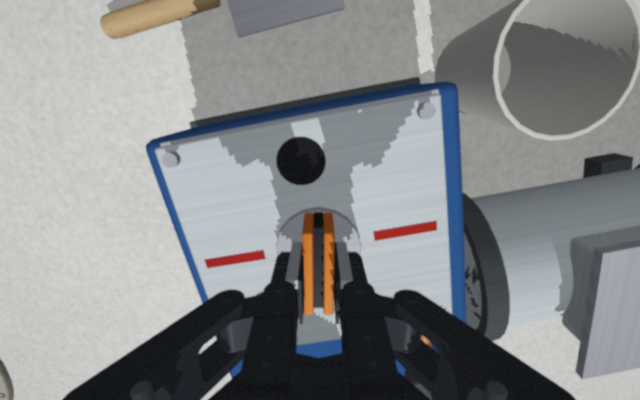

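The wing sits between the pads (opening about 14 mm). There is a slight side force of -5.9 N along the jaws and 3 N downwards on the cover, so I'll relieve both before turning.

```bash
python3 -m handwheel '[{"grip":8,"tx":0,"ty":-0.8,"tz":-0.7,"wx":0,"wy":0,"wz":0},{"grip":8,"tx":0,"ty":0,"tz":0,"wx":0,"wy":0,"wz":0},{"grip":8,"tx":0,"ty":0,"tz":0,"wx":0,"wy":0,"wz":0}]'
```

```text
time_s: 12.75
eef_pos: [580.0, -11.2, 136.7]
ee_rot: [-0.369, 0.368, -0.603, 0.604]
force: [-3.3, 1.6, 3.1]
grip_width: 0.168
```

```bash
python3 -m handwheel '[{"grip":8,"tx":0,"ty":-1,"tz":-0.4,"wx":0,"wy":0,"wz":0},{"grip":8,"tx":0,"ty":0,"tz":0,"wx":0,"wy":0,"wz":0}]'
python3 -m handwheel '[{"grip":8,"tx":0,"ty":0,"tz":0,"wx":0,"wy":0,"wz":0}]'
```

```text
time_s: 12.92
eef_pos: [579.9, -11.2, 136.8]
ee_rot: [-0.369, 0.368, -0.603, 0.604]
force: [1.4, 0.2, -4.6]
grip_width: 0.167
time_s: 13.0
eef_pos: [579.8, -11.2, 136.8]
ee_rot: [-0.368, 0.368, -0.604, 0.604]
force: [1.8, -0.7, -5.5]
grip_width: 0.165
```

Now there is a slight upward pull, so the cover is at its top stop. Turning clockwise.

```bash
python3 -m handwheel '[{"grip":8,"tx":0,"ty":0,"tz":0,"wx":0,"wy":0.1,"wz":0},{"grip":8,"tx":0,"ty":0,"tz":0,"wx":0,"wy":0.1,"wz":0},{"grip":8,"tx":0,"ty":0,"tz":0,"wx":0,"wy":0.1,"wz":0}]'
python3 - <<'E'
from h import *
p,R,s=tool(); print(s["force"],s["wrist_torque"],np.arctan2(R[1,2],R[0,2]))
E
python3 -m handwheel '[{"grip":8,"tx":0,"ty":0,"tz":0,"wx":0,"wy":0.1,"wz":0},{"grip":8,"tx":0,"ty":0,"tz":0,"wx":0,"wy":0.1,"wz":0},{"grip":8,"tx":0,"ty":0,"tz":0,"wx":0,"wy":0.1,"wz":0},{"grip":8,"tx":0,"ty":0,"tz":0,"wx":0,"wy":0.1,"wz":0},{"grip":8,"tx":0,"ty":0,"tz":0,"wx":0,"wy":0.1,"wz":0},{"grip":8,"tx":0,"ty":0,"tz":0,"wx":0,"wy":0.1,"wz":0},{"grip":8,"tx":0,"ty":0,"tz":0,"wx":0,"wy":0.1,"wz":0},{"grip":8,"tx":0,"ty":0,"tz":0,"wx":0,"wy":0.1,"wz":0},{"grip":8,"tx":0,"ty":0,"tz":0,"wx":0,"wy":0.1,"wz":0},{"grip":8,"tx":0,"ty":0,"tz":0,"wx":0,"wy":0.1,"wz":0}]'
python3 -m handwheel '[{"grip":8,"tx":0,"ty":0,"tz":0,"wx":0,"wy":0.09,"wz":0},{"grip":8,"tx":0,"ty":0,"tz":0,"wx":0,"wy":0,"wz":0},{"grip":8,"tx":0,"ty":0,"tz":0,"wx":0,"wy":0,"wz":0}]'
python3 - <<'E'
from h import *
p,R,s=tool(); print(p,s["force"],s["wrist_torque"],"jaw rel",np.arctan2(R[1,2],R[0,2])-YAW+np.pi/2, s["joints"])
c=eyes.capture("wrist"); cv2.imwrite("pics/wrist7.png",c["pixels"][:,:,::-1])
E
```

```text
time_s: 13.25
eef_pos: [579.9, -11.3, 136.8]
ee_rot: [-0.273, 0.272, -0.652, 0.653]
force: [2.9, -0.5, -4.8]
grip_width: 0.168
[ 2.93368913 -0.45424782 -4.83877599] [-0.18843035 -0.5867353   0.05319476] -0.7799655299934467
time_s: 14.08
eef_pos: [579.9, -11.7, 136.8]
ee_rot: [0.074, -0.074, -0.703, 0.704]
force: [2.8, -1.9, -5.6]
grip_width: 0.163
time_s: 14.33
eef_pos: [579.9, -11.7, 136.8]
ee_rot: [0.103, -0.103, -0.699, 0.7]
force: [4.1, -3.6, -7.5]
grip_width: 0.164
[579.87447976 -11.65591023 136.83680766] [ 4.06630099 -3.64915706 -7.54833155] [-0.75713712 -0.60875281 -0.08327998] jaw rel -0.0027349423112781324 [-2.21652494e-01  5.17459931e-01  1.45301352e+00 -8.08065339e-04
  1.17056275e+00  1.64119320e+00]
```

View pics/wrist7.png

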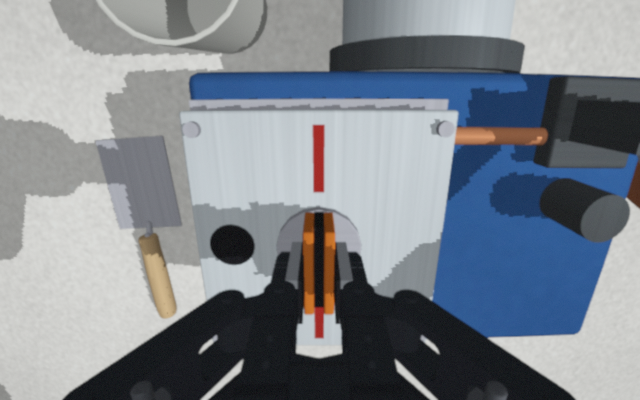

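The slot lines up with both red marks: slot at column 319, marks at columns 319 and 320. Release, lift and check.

```bash
python3 -m handwheel '[{"grip":45,"tx":0,"ty":0,"tz":0,"wx":0,"wy":0,"wz":0},{"grip":45,"tx":0,"ty":0,"tz":0,"wx":0,"wy":0,"wz":0},{"grip":45,"tx":0,"ty":0,"tz":0,"wx":0,"wy":0,"wz":0},{"grip":45,"tx":0,"ty":-10,"tz":0,"wx":0,"wy":0,"wz":0},{"grip":45,"tx":0,"ty":-25,"tz":0,"wx":0,"wy":0,"wz":0},{"grip":45,"tx":0,"ty":-25,"tz":0,"wx":0,"wy":0,"wz":0},{"grip":45,"tx":0,"ty":-20,"tz":0,"wx":0,"wy":0,"wz":0},{"grip":0,"tx":0,"ty":0,"tz":0,"wx":0,"wy":0,"wz":0}]'
python3 - <<'E'
from h import *
import slot
slot.run()
p,R,s=tool(); print("jaw rel",np.arctan2(R[1,2],R[0,2])-YAW+np.pi/2)
c=eyes.capture("wrist"); cv2.imwrite("pics/wrist8.png",c["pixels"][:,:,::-1])
s=eyes.capture("scene"); cv2.imwrite("pics/scene8.png",cv2.resize(s["pixels"][60:260,180:400,::-1],None,fx=3,fy=3))
h=cv2.cvtColor(c["pixels"],cv2.COLOR_RGB2HSV).astype(int)
red=((h[...,0]<6)|(h[...,0]>174))&(h[...,1]>150)&(h[...,2]>60)
for b in blobs(red,40): print(b[0],b[1],onz(c,b[1],122))
print(goto(mill([0,105,150])))
E
```

```text
time_s: 15.05
eef_pos: [581.1, -11.2, 222.5]
ee_rot: [0.1, -0.106, -0.699, 0.7]
force: [0.4, 0.1, 1.4]
grip_width: 0.398
407 [450.37592138 123.75921376] world yaw 1.2546953 rel 1.5436953
366 [313.28688525 209.06284153] world yaw -0.2873462 rel 0.0016537905
343 [325.95043732 209.55976676] world yaw -0.31114265 rel -0.022142649
jaw rel -0.004458938667261325
5581 [585.70704175 308.91865257] [ 389.13238926 -232.74561832  122.        ]
216 [319.         137.89814815] [627.16664463 -25.31680203 122.        ]
134 [319.53731343 251.87313433] [530.56878257   3.43859774 122.        ]
[ -1.3  67.  -50. ]
```

View pics/wrist8.png

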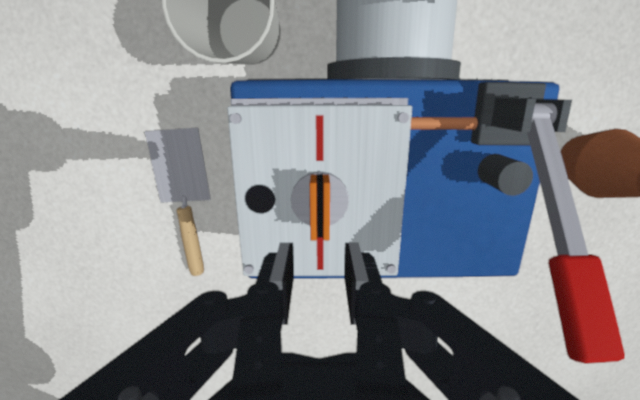

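View pics/scene8.png

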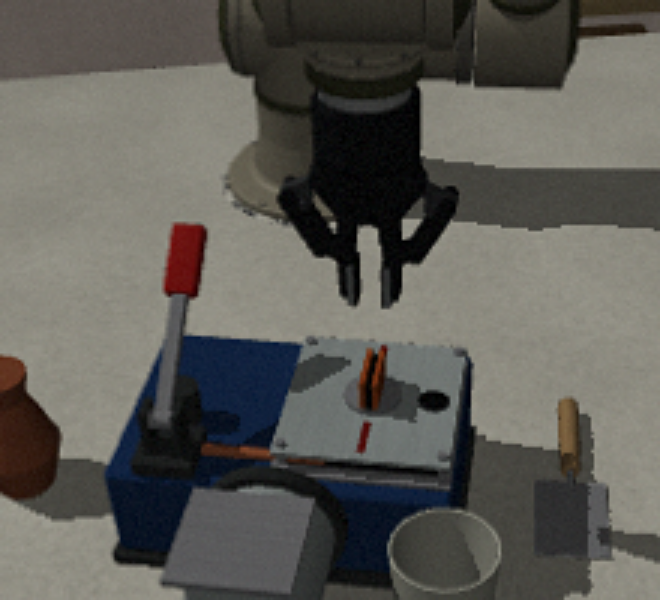

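The slot is in line (relative yaw about -0.01), the cover is raised and the lever is up. The black disc at (260,199) is free. Shut the fingers, move over the disc and press.

```bash
python3 -m handwheel '[{"grip":0,"tx":-1.3,"ty":0,"tz":-16.6,"wx":0,"wy":0,"wz":0},{"grip":0,"tx":0,"ty":0,"tz":-16.6,"wx":0,"wy":0,"wz":0},{"grip":0,"tx":0,"ty":0,"tz":-16.6,"wx":0,"wy":0,"wz":0},{"grip":0,"tx":0,"ty":25,"tz":0,"wx":0,"wy":0,"wz":0},{"grip":0,"tx":0,"ty":25,"tz":0,"wx":0,"wy":0,"wz":0},{"grip":0,"tx":0,"ty":15,"tz":0,"wx":0,"wy":0,"wz":0},{"grip":0,"tx":0,"ty":15,"tz":0,"wx":0,"wy":0,"wz":0},{"grip":0,"tx":0,"ty":8,"tz":0,"wx":0,"wy":0,"wz":0},{"grip":0,"tx":0,"ty":0,"tz":0,"wx":0,"wy":0,"wz":0},{"grip":0,"tx":0,"ty":0,"tz":0,"wx":0,"wy":0,"wz":0}]' 40
python3 - <<'E'
from h import *
c=eyes.capture("scene"); cv2.imwrite("pics/scene9.png",cv2.resize(c["pixels"][60:260,180:400,::-1],None,fx=3,fy=3))
print(goto(mill([0,105,122])))
E
```

```text
time_s: 16.03
eef_pos: [595.2, 36.2, 129.0]
ee_rot: [-0.104, 0.103, 0.699, -0.699]
force: [0.5, 0.2, 0.5]
grip_width: -0.003
[ 0.6  7.7 -0.2]
```

View pics/scene9.png

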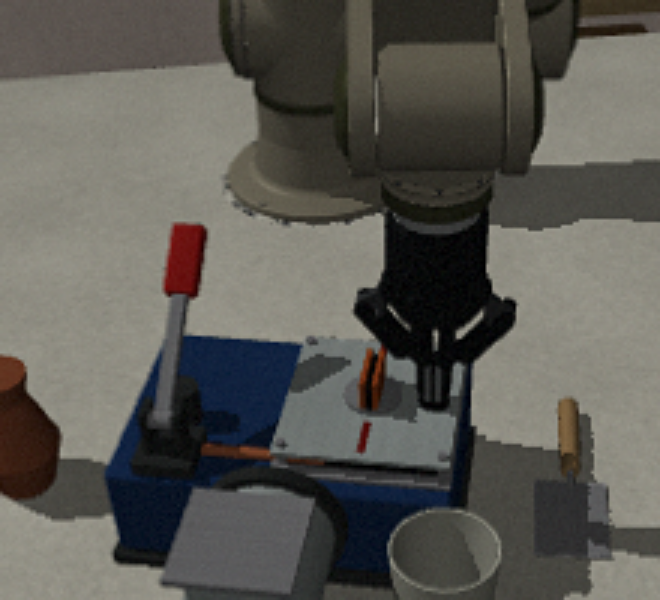

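The fingers stand on the disc position, clear of the wing and pins. Pressing down.

```bash
python3 -m handwheel '[{"grip":0,"tx":0,"ty":4,"tz":0,"wx":0,"wy":0,"wz":0},{"grip":0,"tx":0,"ty":4,"tz":0,"wx":0,"wy":0,"wz":0},{"grip":0,"tx":0,"ty":3,"tz":0,"wx":0,"wy":0,"wz":0},{"grip":0,"tx":0,"ty":3,"tz":0,"wx":0,"wy":0,"wz":0}]'
python3 -m handwheel '[{"grip":0,"tx":0,"ty":2,"tz":0,"wx":0,"wy":0,"wz":0},{"grip":0,"tx":0,"ty":2,"tz":0,"wx":0,"wy":0,"wz":0},{"grip":0,"tx":0,"ty":1,"tz":0,"wx":0,"wy":0,"wz":0},{"grip":0,"tx":0,"ty":0,"tz":0,"wx":0,"wy":0,"wz":0}]'
```

```text
time_s: 16.42
eef_pos: [595.8, 36.1, 115.8]
ee_rot: [0.103, -0.104, -0.699, 0.699]
force: [-1.0, 0.4, 7.2]
grip_width: 0.0
time_s: 16.75
eef_pos: [595.8, 36.1, 111.2]
ee_rot: [0.103, -0.104, -0.699, 0.699]
force: [-1.9, 0.5, 9.2]
grip_width: -0.001
```

Passing the pin stop smoothly, with 9 N at z=111. Now to the stop.

```bash
python3 -m handwheel '[{"grip":0,"tx":0,"ty":1,"tz":0,"wx":0,"wy":0,"wz":0},{"grip":0,"tx":0,"ty":0.7,"tz":0,"wx":0,"wy":0,"wz":0},{"grip":0,"tx":0,"ty":0,"tz":0,"wx":0,"wy":0,"wz":0}]'
python3 -m handwheel '[{"grip":0,"tx":0,"ty":0.7,"tz":0,"wx":0,"wy":0,"wz":0},{"grip":0,"tx":0,"ty":0,"tz":0,"wx":0,"wy":0,"wz":0},{"grip":0,"tx":0,"ty":0,"tz":0,"wx":0,"wy":0,"wz":0}]'
```

```text
time_s: 17.0
eef_pos: [595.8, 36.1, 110.0]
ee_rot: [0.103, -0.104, -0.699, 0.7]
force: [-3.3, 0.3, 12.4]
grip_width: -0.001
time_s: 17.25
eef_pos: [595.8, 36.1, 110.0]
ee_rot: [0.103, -0.104, -0.699, 0.7]
force: [-6.1, 0.7, 16.8]
grip_width: -0.001
```

```bash
python3 -m handwheel '[{"grip":0,"tx":0,"ty":0,"tz":0,"wx":0,"wy":0,"wz":0},{"grip":0,"tx":0,"ty":0,"tz":0,"wx":0,"wy":0,"wz":0},{"grip":0,"tx":0,"ty":0,"tz":0,"wx":0,"wy":0,"wz":0},{"grip":0,"tx":0,"ty":0,"tz":0,"wx":0,"wy":0,"wz":0},{"grip":0,"tx":0,"ty":0,"tz":0,"wx":0,"wy":0,"wz":0},{"grip":0,"tx":0,"ty":0,"tz":0,"wx":0,"wy":0,"wz":0}]'
python3 - <<'E'
from h import *
c=eyes.capture("scene"); cv2.imwrite("pics/scene10.png",cv2.resize(c["pixels"][60:260,180:400,::-1],None,fx=3,fy=3))
h=cv2.cvtColor(c["pixels"],cv2.COLOR_RGB2HSV).astype(int)
red=((h[...,0]<6)|(h[...,0]>174))&(h[...,1]>170)&(h[...,2]>60)
b=blobs(red)[0]; print(b[1],proj(c,pad(0,0)))
c=eyes.capture("wrist"); cv2.imwrite("pics/wrist10.png",c["pixels"][:,:,::-1])
E
```

```text
time_s: 17.75
eef_pos: [595.8, 36.1, 110.0]
ee_rot: [0.103, -0.104, -0.699, 0.7]
force: [-5.5, -0.5, 17.0]
grip_width: 0.003
[240.94170404 145.86098655] [[241.31675739 144.71195542]]
```

View pics/scene10.png

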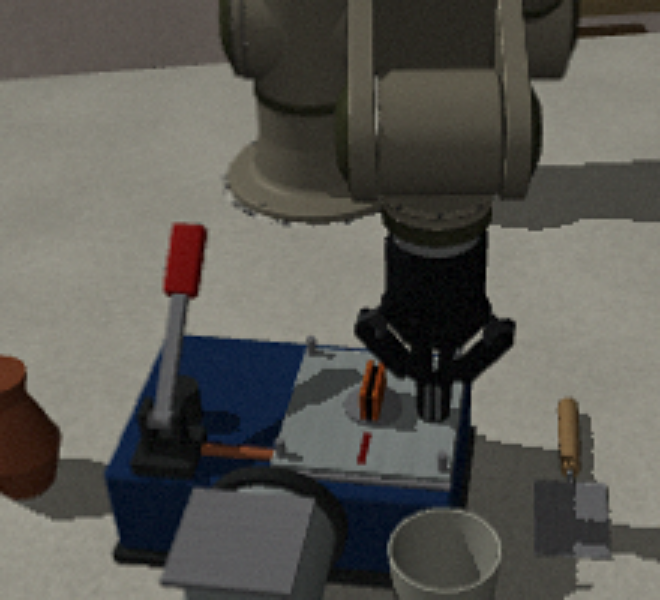

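View pics/wrist10.png

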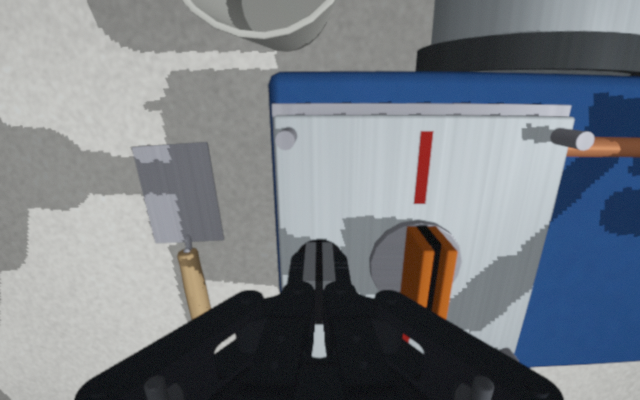

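The scene view shows the cover down with the guide pins standing proud, the slot along the marks, the lever up at (241,146) and the fingers on the disc. The vase, beaker and spatula have not moved. Handing in.

```bash
python3 -c "
from rig import ctrl,sense
ctrl.finish_job(); s=sense(); print(s['time_s'],s['eef_pos'],s['force'])"
```

```text
the job is handed in; nothing more can be done
the job is handed in; nothing more can be done
```

I finished every step and handed the job in at about 18 s of the 67 s allowed. The system reports no verdict, so what follows comes from my own checks.

- **Lever:** I gave it three full strokes. In the second and third, about 17 N showed the lever on its stop. In the first, the tool reached almost the same depth (149.0 mm, against 148.7 mm later) at 9 N, without clearly pressing into the stop. The pictures after each stroke showed the lever back up.
- **Fastener:** I turned it about 1.39 rad clockwise. With the cover still raised, the slot measured within about 0.02 rad of the red marks.
- **Cover:** I pressed it down with shut fingers on the black disc. It stopped at a tool height of 110.0 mm, which is fully home, and was still held there with about 17 N at hand-in.
- **Last pictures:** They show the slot in line, the lever up, and the vase, beaker and spatula where they were by eye. I did not measure how far those three might have shifted.

While closing on the wing, the gripper briefly pressed the cover down with about 3 N. I relieved that before turning. My first four move calls were refused because the rows left out some numbers, and nothing moved. No other check failed or disagreed.

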